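Gauge a pillar candle with a sliding caliper

ROBOT

A 6-joint arm with a two-finger parallel gripper is mounted at the origin on the work surface. World frame = base frame: x ahead of the robot, y to its left, z up, the work surface at z = 0. Lengths are in mm, angles in rad, forces in N, time in s.
With the tool pointing down it reaches from about 375 to 900 mm from the base axis. Payload 3.1 kg.
Tool frame: the origin (TCP) lies at the very end of the fingers, on their centre line; the grasp point (between the pads) lies 19 mm behind it; z points along the fingers, y is the line along which they close (so a half turn about z gives the same grasp; the last joint's range is limited). The gripper opens to 85 mm and grips with 20 to 120 N. Pads are 22 mm wide; open, the fingers measure 114 mm over their backs; the gripper's body (76 mm by 85 mm) begins 54 mm behind the grasp point. The pads swing forward as they close: fully open they stand 13 mm farther back than shut.
Start: joints at [-1.333, 0.527, 1.433, -0, 1.181, -0.178], TCP at [252.471, -571.713, 231.31] pointing down, gripper open.
Joint ranges: [-3.08, 3.08], [-0.75, 2.2], [0.22, 2.44], [-1.43, 4.57], [0, 2.65], [-2.85, 2.85]. Speed limits (rad/s): [2.79, 2.79, 3.14, 3.14, 3.14, 3.14].

INTERFACE

Orientations are given as a unit quaternion [x, y, z, w].
In Python, from cell import get_obs, cams, order gives the robot as it stands. The module is installed in compiled form; this text tells all that it offers.
- The arm moves only by the shell command python3 -m inch, which reads ROWS from standard input. ROWS is a JSON list of rows, 1 to 5 of them, each an object with the fields ax, ay, az (a rotation vector in rad), tx, ty, tz (the shift in mm), finger_gap (the opening from 0.0 (shut) to 1.0 (fully open)); a field left out counts as zero (the opening has to be given); each row shifts and turns the commanded pose from where the row before left it, along the tool's axes as they then stand; what a row does not reach is not made up. A row lasts 1/10 s, in which the tool goes at most 50 mm and 0.15 rad, less where a joint would pass 70% of its speed; a pose out of reach is approached as far as the arm can. The fingers move at their own pace and stop on an object; the grip force is fixed at half the most. Time passes only in rows, so rows that do not move let the fingers close. It prints the time, the measured TCP pose, the force, the opening and the grip force at its end. Input that does not fit is refused with a message, and nothing moves.
- get_obs(): the state, without advancing time (a new reading comes with each control period).
- cams.capture(name): name is "scene" or "side" or "wrist"; returns the picture (384x512x3 uint8, red, green, blue); there is no depth.
- cams.calibration(name): a dict with "fx", "fy", "cx", "cy" (pixels), "R" (3x3) and "t" (3): a world point X has camera coordinates R X + t. Camera axes: x right, y down, z forward; pixel columns grow to the right and rows downward; lengths in mm; the calibration is good to about 2 mm. A picture is of the moment at which its call begins: read the wrist's pose just before it. calibration takes no time and is no camera call; for the wrist camera it gives the pose at the moment of the call.
- order.sign_off(): hands the job in; it is judged then, once.
The state is a dict: "time": time; "qpos": joint angles; "dq": joint speeds; "joint_efforts": joint torques, N m; "position": TCP position; "ee_rot": TCP orientation; "ft_force": force on the tool from outside, world axes, zero at the start; "torque": the same for the moment, N m; "grip_width": opening from 0.0 (shut) to 1.0 (fully open); "gripper_force": force on a finger pad.
Only numpy, scipy, OpenCV 4.12 (cv2) and the standard library are available. Lean on these libraries where they do the work, as an engineer would, in place of code of your own. Each camera call takes 0.05 s, during which the arm holds its last target. There are 200 camera calls.

TASK

Stand the ivory pillar candle upright on the blue board, well in between the open jaws of the wooden caliper near its beam, and let go of it. Then slide the caliper's loose jaw by its brass knob until the candle is nipped between both jaws, bearing on it with a light squeeze of about 5 N for half a second: do not rack the sliding jaw out of square and do not squeeze the soft wax hard. Take the hand away, leaving the caliper closed on the upright candle, and do not disturb the yellow candle, the rope-wrapped votive or the grey candlestick.

Things in the scene. Friction and masses are not known exactly. Their poses are not given: they have to be found in the camera images.
- caliper: Wooden caliper fixed on a blue board, immovable. Origin: board's underside, under the beam's axis at the fixed jaw's measuring face. y runs along the beam from fixed to sliding jaw, z up; both jaws reach from the beam to -x (to the robot). mm: board x -130..35, y -45..235, top z 12 (the candle stands on it); beam x -15..15, y -38..232, z 18..42. All wood is below z 50.
- fixed_jaw: The caliper's fixed wooden jaw; same frame and origin as the caliper. A bar x -115..-10, y -20..0, z 16..44 mm; its flat measuring face is the plane y = 0 and looks to +y.
- sliding_jaw: The sliding wooden jaw with a dark block (46 x 44 mm, top at z 49 mm) round the beam and a brass knob on it. Origin: on the beam's axis at table level, below the knob; axes as the caliper's. Bar x -115..-10, y -20..0, z 16..44 mm; its measuring face is y = -20 and looks to the fixed jaw. It has play: it racks about the knob's upright axis.
- knob_top (a point): Centre of the top of the sliding jaw's brass knob, an upright round post 24 mm in diameter, from z 49 to 95 mm. Push or grip it here to slide the jaw; the racking axis is this post's axis.
- jaw_slide (a joint): Position of the sliding jaw along the beam, m. 0 = widest open; grows as it moves to the fixed jaw (caliper -y). Gap between the measuring faces = 0.120 minus this. About 3 N of dry friction; stays where it is left.
- jaw_tilt (a joint): Racking angle of the sliding jaw about the knob's axis, rad; 0 = square to the beam. A spring of about 15 N m/rad holds it square; load at the jaw's tip racks it more than load near the beam: a 5 N squeeze 50 mm from the beam's axis racks it about 0.017 rad. Keep it under 0.035.
- ivory_candle: Ivory (pale cream) pillar candle, hard wax, 95 mm tall plus a short wick, somewhere between 51 and 59 mm in diameter (to be gauged), 0.13 to 0.27 kg. Origin: centre of its underside, z up. It stands on the table at the start. Wax friction on the board is roughly 1 to 3 N.
- yellow_candle: Bystander: honey-yellow pillar candle, 62 mm in diameter, 70 mm tall, standing on the table; origin: centre of its underside. The two candles' places are swapped at random.
- votive: Bystander: turquoise candle in a rope-wrapped holder, 71 mm in diameter, 80 mm tall; origin: centre of its underside.
- candlestick: Bystander: turned grey candlestick, foot 84 mm across, 150 mm tall; origin: centre of its underside.
Not all that is in view belongs to the job. Leave any green or purple look-alike of the ivory_candle alone.

How it is judged (in metres and radians):
On the way, in this order (a step that is already met when the one before it is completed fails the run):
1. the ivory candle stands upright on the board between the jaws, let go, not yet nipped (x of ivory_candle in the frame of caliper between -0.105 and -0.035 m and z of ivory_candle in the frame of caliper between 0.008 and 0.016 m and angle between ivory_candle's own z axis and vertical below 0.08 rad and y of ivory_candle in the frame of caliper above 0.022 m and y of ivory_candle in the frame of sliding_jaw below -0.042 m and contact force between the fingers and ivory_candle below 0.05 N and linear speed of ivory_candle below 0.01 m/s), for 0.2 s.
2. both jaws bear on the candle with more than 2 N, the sliding jaw square within 0.035 rad, for 0.4 s, the hand off the candle (contact force between each of sliding_jaw, fixed_jaw and ivory_candle above 2 N and value of joint jaw_tilt between -0.035 and 0.035 rad and contact force between each of the arm, the fingers and ivory_candle below 0.05 N), for 0.4 s.
At the end, for the whole second after the job is handed in: The ivory candle stands upright (within 0.08 rad) on the board between the jaws, touching the fixed jaw within 2 mm, the sliding jaw left closed on it within 2 mm and square within 0.03 rad, all at rest, the hand away (x of ivory_candle in the frame of caliper between -0.105 and -0.035 m and z of ivory_candle in the frame of caliper between 0.008 and 0.016 m and angle between ivory_candle's own z axis and vertical below 0.08 rad and y of ivory_candle in the frame of caliper between 0.022 and 0.0285 m and y of ivory_candle in the frame of sliding_jaw below -0.042 m and value of joint jaw_slide between 0.0645 and 0.0695 m and value of joint jaw_tilt between -0.03 and 0.03 rad and linear speed of ivory_candle below 0.01 m/s and velocity of joint jaw_slide between -0.003 and 0.003 m/s).
It fails at once if the wax is squeezed by a jaw with more than 12 N (contact force between any of sliding_jaw, fixed_jaw and ivory_candle above 12 N).
It fails at once if the sliding jaw is racked more than 0.045 rad out of square (value of joint jaw_tilt above 0.045 rad or value of joint jaw_tilt below -0.045 rad).
It fails at once if a bystander is shifted more than 15 mm (distance of any of yellow_candle, votive, candlestick from where it was at the start of the episode above 0.015 m).
It fails at once if the ivory candle is knocked over (angle between ivory_candle's own z axis and vertical above 0.5 rad).
It also fails if it takes over 72 s, if anything falls off the work surface, if the arm or the gripper's body presses on something with over 40 N, if the wrist force passes 120 N, or if a joint passes its speed limit or range.

## Working session

There is one attempt and no reset: what is moved stays moved. The work goes in short steps, Python scripts to look and compute and a shell command to move; the robot and the scene stay as the last step left them, time stands still between calls to the robot, and variables do not carry over. Pictures are saved under pics/ and viewed, at most 10 in all, crops included, and the job is handed in when it is done.

```bash
mkdir -p pics; cat > h.py <<'E'
import numpy as np, cv2
from cell import get_obs, cams, order
def snap(n,f=None):
    c=cams.calibration(n); im=cams.capture(n)
    if f: cv2.imwrite(f,im[:,:,::-1])
    return im,{k:np.array(v) for k,v in c.items()}
def plane(c,u,v,z):
    d=c['R'].T@np.array([(u-c['cx'])/c['fx'],(v-c['cy'])/c['fy'],1]); o=-c['R'].T@c['t']
    return o+d*(z-o[2])/d[2]
def proj(c,X):
    p=c['R']@np.array(X,float)+c['t']; return np.array([c['fx']*p[0]/p[2]+c['cx'],c['fy']*p[1]/p[2]+c['cy']])
E
python3 - <<'E'
from h import *
a,c=snap('scene','pics/scene.png'); b,d=snap('side','pics/side.png')
for q in(c,d): print((-q['R'].T@q['t']).round(), q['fx'], q['R'][2].round(2))
o=get_obs(); print(o['time'],o['position'],o['ee_rot'],o['ft_force'],o['grip_width'])
E
```

```text
[1383. -240.  892.] 354.5192360738435 [-0.68  0.27 -0.68]
[-167.  902.  696.] 488.5108586304079 [ 0.58 -0.65 -0.48]
0.1 [ 252.32194131 -571.10595121  230.4340137 ] [ 9.78462671e-01  2.06421612e-01 -4.08403423e-05 -9.58297992e-04] [-0.10452439  0.78880247 -1.19020497] 1.0001790755249553
```

View pics/scene.png

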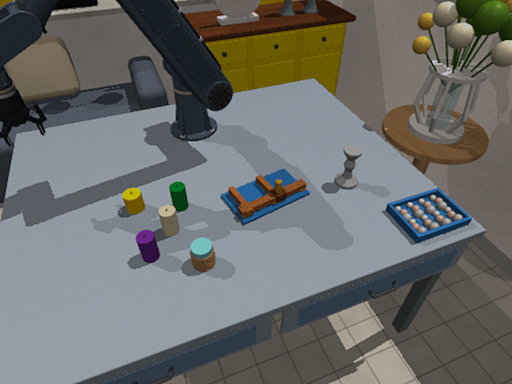

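View pics/side.png

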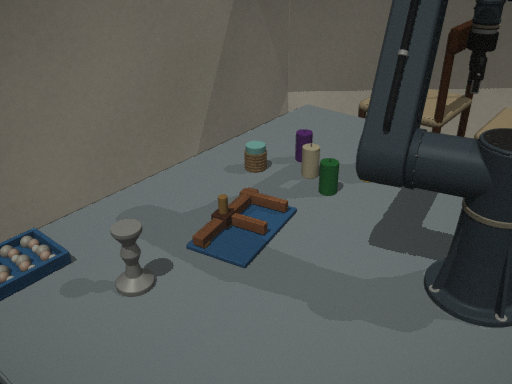

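Scene picture candidates: the ivory candle at (169,221), its green look-alike at (179,196), the purple one at (148,246) and the yellow candle at (133,201). Ivory is the one meant because it is pale cream and tall. The caliper is at (265,195), its knob at (279,185), the votive at (203,254) and the candlestick at (348,168). I'll measure and confirm in a crop.

```bash
python3 - <<'E'
from h import *
a,c=snap('scene'); b,d=snap('side')
def big(im,box,mask,ch=None):
    pass
def comp(im,lo,hi,box):
    hsv=cv2.cvtColor(im,cv2.COLOR_RGB2HSV); m=cv2.inRange(hsv,np.array(lo),np.array(hi)); k=np.zeros_like(m); x0,y0,x1,y1=box; k[y0:y1,x0:x1]=m[y0:y1,x0:x1]
    n,l,s,ce=cv2.connectedComponentsWithStats(k); i=1+np.argmax(s[1:,4]); return (l==i).astype(np.uint8),s[i],ce[i]
for nm,im,q,box in(('scene',a,c,(155,200,182,240)),('side',b,d,(296,138,324,184))):
    m,s,ce=comp(im,(10,40,90),(32,150,255),box); print(nm,'ivory',s,ce)
    # bottom centre: base ellipse nearest pt ~ bottom of mask
    print(plane(q,ce[0],ce[1],47))
for nm,im,q,box in(('scene',a,c,(215,165,315,225)),('side',b,d,(180,185,305,265))):
    m,s,ce=comp(im,(98,110,40),(125,255,255),box)
    hs=cv2.convexHull(max(cv2.findContours(m,0,2)[0],key=cv2.contourArea))
    P=np.array([plane(q,u,v,12)[:2] for u,v in hs[:,0]],np.float32)
    r=cv2.minAreaRect(P); print(nm,'board',s,r,cv2.boxPoints(r).round().tolist())
s=cv2.resize(a[150:270,110:330],None,fx=3.6,fy=3.6,interpolation=2)[:,:,::-1]
t=cv2.resize(b[120:270,170:350],None,fx=3,fy=3,interpolation=2)[:,:,::-1]
cv2.imwrite('pics/cs.png',s); cv2.imwrite('pics/ct.png',t)
E
```

```text
scene ivory [158 205  21  31 464] [168.80387931 219.66810345]
[ 566.59144439 -219.40957863   47.        ]
side ivory [303 143  17  35 444] [309.61711712 159.59684685]
[ 574.2687449  -225.00245543   47.        ]
scene board [221 189  88  36 634] ((535.6357421875, 128.55502319335938), (167.7850341796875, 279.82965087890625), 10.84505844116211) [[427.0, 250.0], [480.0, -25.0], [644.0, 7.0], [592.0, 282.0]]
side board [ 186  205  110   60 2511] ((523.8442993164062, 136.93385314941406), (167.52867126464844, 284.9202880859375), 10.89389419555664) [[415.0, 261.0], [469.0, -19.0], [633.0, 13.0], [579.0, 293.0]]
```

View pics/cs.png

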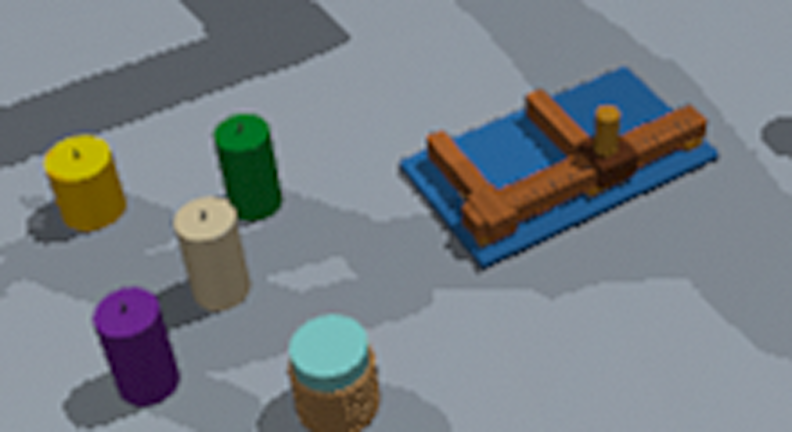

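View pics/ct.png

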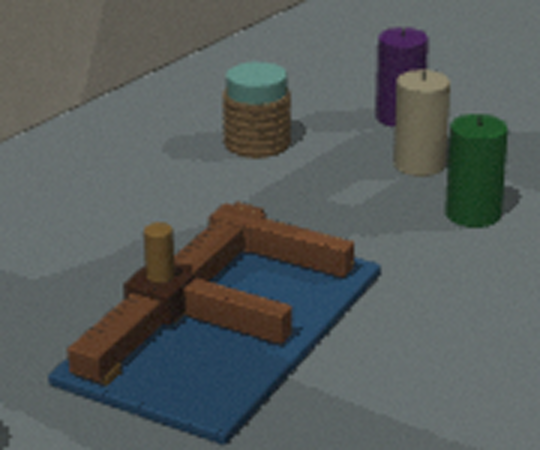

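Crops confirm it: ivory candle at crop (213,255) in the scene view and (422,120) in the side view, with green and purple close by. The caliper is open with its jaws reaching toward the robot. Next I'll triangulate the neighbours.

```bash
python3 - <<'E'
from h import *
a,c=snap('scene'); b,d=snap('side')
def cen(im,lo,hi,box):
    hsv=cv2.cvtColor(im,cv2.COLOR_RGB2HSV); x0,y0,x1,y1=box; m=cv2.inRange(hsv[y0:y1,x0:x1],np.array(lo),np.array(hi))
    n,l,s,ce=cv2.connectedComponentsWithStats(m); i=1+np.argmax(s[1:,4]); return s[i][:2]+[x0,y0]+(s[i][2:4]-1)/2, s[i]
def tri(p,q):
    A=[];B=[]
    for (u,v),k in((p,c),(q,d)):
        P=np.c_[k['R'],k['t']]; x=(u-k['cx'])/k['fx']; y=(v-k['cy'])/k['fy']
        for r in(x*P[2]-P[0],y*P[2]-P[1]): A.append(r[:3]);B.append(-r[3])
    return np.linalg.lstsq(np.array(A),np.array(B),rcond=None)[0].round(1)
for n,lo,hi,b1,b2 in(('ivory',(10,35,80),(32,150,255),(155,200,182,240),(296,138,324,184)),
 ('green',(45,100,20),(80,255,255),(165,175,195,215),(315,155,345,200)),('purple',(130,80,20),(160,255,255),(130,225,165,268),(285,125,320,165)),
 ('knob',(8,130,60),(25,255,255),(273,177,285,193),(216,193,230,215))):
    p,s=cen(a,lo,hi,b1); q,t=cen(b,lo,hi,b2); print(n,tri(p,q),s,t)
print('yellow',plane(c,133,201,35),'votive',plane(c,203,254,40),'cs base',plane(c,347,183,3),)
# caliper corners hand-read from crops (scale 3.6 /3), top surface z=12 
for n,k,pts,z in(('scene',c,[(110+400/3.6,150+163/3.6),(110+627/3.6,150+68/3.6),(110+717/3.6,150+153/3.6),(110+483/3.6,150+262/3.6)],12),('side',d,[(170+380/3,120+263/3),(170+50/3,120+377/3),(170+225/3,120+434/3)],12)):
    print(n,[plane(k,u,v,z)[:2].round().tolist() for u,v in pts])
k=cams.calibration('wrist');R=np.array(k['R']);print('wristcam',(-R.T@k['t']).round(),R.round(2).tolist(),k['fx'])
E
```

```text
ivory [ 569.1 -222.4   46.6] [  3   5  21  32 476] [  6   5  18  36 528]
green [ 470.2 -167.9   47.1] [  4   7  19  29 401] [  4   3  20  38 636]
purple [ 649.4 -299.7   48.2] [  6   5  24  33 554] [ 11   4  16  33 308]
knob [572.1 161.5  70.2] [ 0  3 12 13 98] [  3   2   8  20 131]
yellow [ 424.04363037 -316.01452762   35.        ] votive [ 732.77953392 -152.65662825   40.        ] cs base [585.69424753 440.86725699   3.        ]
scene [[485.0, -21.0], [433.0, 251.0], [588.0, 279.0], [638.0, 11.0]]
side [[474.0, -20.0], [576.0, 285.0], [421.0, 252.0]]
wristcam [ 315. -544.  374.] [[0.4, -0.91, 0.0], [-0.88, -0.39, 0.28], [-0.25, -0.11, -0.96]] 308.2688327020845
```

```bash
echo '[{"az": 0.113,"finger_gap": 1},{"az": 0.112,"finger_gap": 1},{"tx": 38,"ty": -28,"finger_gap": 1},{"tx": 38,"ty": -28,"finger_gap": 1},{"tx": 38,"ty": -28,"finger_gap": 1}]' | python3 -m inch; echo '[{"tx": 38,"ty": -28,"finger_gap": 1},{"tx": 38,"ty": -28,"finger_gap": 1},{"tx": 38,"ty": -28,"finger_gap": 1},{"tx": 38,"ty": -28,"finger_gap": 1},{"tx": 35,"ty": -28,"finger_gap": 1}]' | python3 -m inch ; echo '[{"tx": 35,"ty": -28,"finger_gap": 1},{"tx": 20,"ty": -20,"finger_gap": 1},{"finger_gap": 1}]' | python3 -m inch
cat >> h.py <<'E'
from scipy.spatial.transform import Rotation as Rt
def go(x,y,z=None):
    o=get_obs(); M=Rt.from_quat(o['ee_rot']).as_matrix(); p=o['position']
    print('tcp',p.round(1),'ft',o['ft_force'].round(1),'t',round(o['time'],2),'w',round(o['grip_width'],3),'Mx',M[:,0].round(3),'Mz',M[:,2].round(4))
    print('tool delta',(M.T@(np.array([x,y,p[2] if z is None else z])-p)).round(1))
E
python3 - <<'E'
from h import *
a,c=snap('wrist','pics/w1.png'); go(569,-222,55); np.save('c1.npy',c,allow_pickle=True)
E
```

```text
time: 0.8
position: [349.0, -466.7, 231.2]
ee_rot: [0.996, 0.094, 0.0, -0.0]
ft_force: [-0.0, 0.1, 0.1]
grip_width: 0.999
gripper_force: 0.0
time: 1.3
position: [506.9, -293.1, 231.4]
ee_rot: [0.995, 0.095, 0.0, 0.0]
ft_force: [-0.3, -1.0, 0.1]
grip_width: 0.999
gripper_force: 0.0
time: 1.6
position: [552.2, -233.5, 231.3]
ee_rot: [0.995, 0.098, 0.0, -0.001]
ft_force: [-0.1, 0.5, 0.1]
grip_width: 1.0
gripper_force: 0.0
tcp [ 551.2 -235.4  231.2] ft [ 0.5 -0.3  0.1] t 1.65 w 1.002 Mx [ 0.981  0.193 -0.   ] Mz [-2.e-04 -1.e-04 -1.e+00]
tool delta [ 20.1  -9.7 176.2]
```

View pics/w1.png

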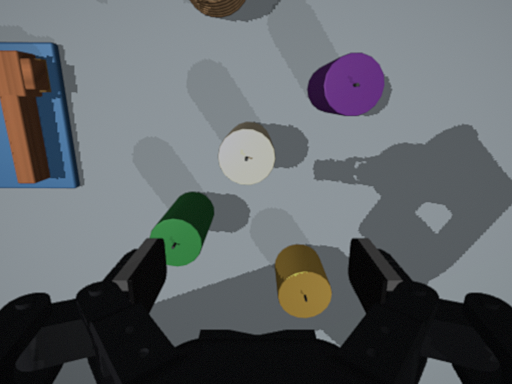

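Ivory top centre is near (247,156), about 56 px wide. The board's end edge runs from (57,43) to (78,187).

```bash
python3 - <<'E'
from h import *
c=np.load('c1.npy',allow_pickle=True).item(); im=cv2.imread('pics/w1.png')[:,:,::-1].copy()
hsv=cv2.cvtColor(im,cv2.COLOR_RGB2HSV)
m=cv2.inRange(hsv,np.array((0,0,190)),np.array((60,90,255)))
k=np.zeros_like(m);k[115:195,210:285]=m[115:195,210:285]
ct=max(cv2.findContours(k,0,2)[0],key=cv2.contourArea); e=cv2.fitEllipse(ct); print(e)
print('top',plane(c,*e[0],95), 'dia', [np.linalg.norm(plane(c,e[0][0]-w/2,e[0][1],95)-plane(c,e[0][0]+w/2,e[0][1],95)) for w in e[1]])
for uv in((78,187),(57,43)): print('corner',plane(c,*uv,12)[:2])
X=plane(c,*e[0],95); go(X[0],X[1],60)
E
```

```text
Traceback (most recent call last):
ValueError: max() iterable argument is empty
```

```bash
python3 - <<'E'
from h import *
c=np.load('c1.npy',allow_pickle=True).item(); im=cv2.imread('pics/w1.png')[:,:,::-1].copy()
hsv=cv2.cvtColor(im,cv2.COLOR_RGB2HSV); print(hsv[165,235],hsv[140,235],hsv[126,255],hsv[150,200])
g=im[115:195,210:285,0]; t,_=cv2.threshold(g,0,255,cv2.THRESH_OTSU); t=max(t,int(im[165,235,0])-25)
k=np.zeros(im.shape[:2],np.uint8);k[115:195,210:285]=(g>t)*255
ct=max(cv2.findContours(k,0,2)[0],key=cv2.contourArea); e=cv2.fitEllipse(cv2.convexHull(ct)); print(t,e)
print('top',plane(c,*e[0],95), 'dia', [np.linalg.norm(plane(c,e[0][0]-w/2,e[0][1],95)-plane(c,e[0][0]+w/2,e[0][1],95)) for w in e[1]])
for uv in((78,187),(57,43)): print('corner',plane(c,*uv,12)[:2])
X=plane(c,*e[0],95); go(X[0],X[1],60)
E
```

```text
[ 42   7 183] [120   1 183] [17 53 77] [102  21 155]
156 ((245.92872619628906, 156.6439208984375), (55.31011962890625, 56.070213317871094), 100.35208129882812)
top [ 568.37134034 -220.17992989   95.        ] dia [np.float64(50.73777231564238), np.float64(51.4350309870759)]
corner [476.32043143 -25.57505067]
corner [635.32921624   2.64310351]
tcp [ 551.2 -235.4  231.2] ft [ 0.5 -0.3  0.1] t 1.65 w 1.002 Mx [ 0.981  0.193 -0.   ] Mz [-2.e-04 -1.e-04 -1.e+00]
tool delta [ 19.8 -11.6 171.2]
```

```bash
echo '[{"tx": 20,"ty": -11.6,"finger_gap": 1},{"tz": 30,"finger_gap": 1},{"tz": 45,"finger_gap": 1},{"tz": 45,"finger_gap": 1},{"tz": 35,"finger_gap": 1}]' | python3 -m inch; echo '[{"tz": 24,"finger_gap": 1},{"finger_gap": 1},{"finger_gap": 1}]' | python3 -m inch; python3 -c "
from h import *
go(568.4,-220.2,52)"
```

```text
time: 2.15
position: [566.3, -222.9, 74.1]
ee_rot: [0.996, 0.095, -0.001, -0.0]
ft_force: [0.1, 0.4, 0.2]
grip_width: 0.999
gripper_force: 0.0
time: 2.45
position: [567.6, -223.1, 52.4]
ee_rot: [0.996, 0.095, -0.0, 0.0]
ft_force: [0.5, 0.4, 0.5]
grip_width: 1.005
gripper_force: 0.0
tcp [ 567.6 -223.1   52.4] ft [0.5 0.4 0.5] t 2.45 w 1.005 Mx [ 0.982  0.188 -0.   ] Mz [-3.e-04 -1.e-04 -1.e+00]
tool delta [ 1.3 -2.7  0.4]
```

```bash
echo '[{"tx": 1,"ty": -2.7,"finger_gap": 1},{"finger_gap": 0.7},{"finger_gap": 0.4},{"finger_gap": 0.4},{"finger_gap": 0.4}]' | python3 -m inch; echo '[{"finger_gap": 0.4},{"finger_gap": 0.4},{"finger_gap": 0.4}]' | python3 -m inch
```

```text
time: 2.95
position: [569.2, -219.6, 53.9]
ee_rot: [0.995, 0.095, 0.001, 0.001]
ft_force: [-0.4, -0.9, 6.4]
grip_width: 0.607
gripper_force: 62.2
time: 3.25
position: [569.2, -219.6, 53.9]
ee_rot: [0.995, 0.095, 0.001, 0.001]
ft_force: [-0.9, -0.1, 6.5]
grip_width: 0.606
gripper_force: 62.2
```

```bash
echo '[{"tz": -20,"finger_gap": 0.4},{"tz": -45,"finger_gap": 0.4},{"tz": -45,"finger_gap": 0.4},{"tz": -36,"finger_gap": 0.4},{"tx": -6,"ty": -25,"finger_gap": 0.4}]' | python3 -m inch;echo '[{"tx": -6,"ty": -46,"finger_gap": 0.4},{"tx": -6,"ty": -46,"finger_gap": 0.4},{"tx": -6,"ty": -46,"finger_gap": 0.4},{"tx": -6,"ty": -46,"finger_gap": 0.4},{"tx": -6,"ty": -46,"finger_gap": 0.4}]' | python3 -m inch; echo '[{"tx": -4,"ty": -30,"finger_gap": 0.4},{"ty": -16,"finger_gap": 0.4},{"finger_gap": 0.4},{"finger_gap": 0.4}]' | python3 -m inch
python3 - <<'E'
from h import *
a,c=snap('wrist','pics/w2.png'); go(569,-222,55); np.save('c2.npy',c,allow_pickle=True)
E
```

```text
time: 3.75
position: [562.9, -200.3, 204.6]
ee_rot: [0.996, 0.094, 0.007, 0.005]
ft_force: [0.6, 0.1, -2.6]
grip_width: 0.604
gripper_force: 63.6
time: 4.25
position: [483.3, 26.1, 198.2]
ee_rot: [0.995, 0.095, -0.0, -0.0]
ft_force: [0.3, 0.9, -1.8]
grip_width: 0.61
gripper_force: 63.6
time: 4.65
position: [472.0, 68.9, 198.3]
ee_rot: [0.995, 0.096, 0.0, 0.0]
ft_force: [-0.0, -0.9, -1.3]
grip_width: 0.605
gripper_force: 63.7
tcp [472.3  68.4 198.3] ft [-0.3  0.2 -2.6] t 4.7 w 0.606 Mx [0.982 0.19  0.   ] Mz [ 5.e-04 -5.e-04 -1.e+00]
tool delta [ 39.8 303.4 143.5]
```

View pics/w2.png

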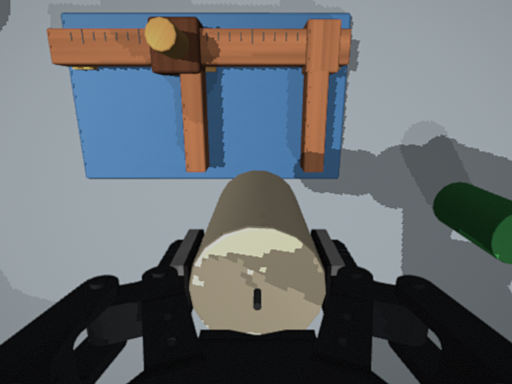

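Board corners sit near (87,178), (340,179), (351,14) and (62,13); knob top near (160,35). The candle is held upright.

```bash
python3 - <<'E'
from h import *
c=np.load('c2.npy',allow_pickle=True).item(); im=cv2.imread('pics/w2.png')[:,:,::-1].copy()
hsv=cv2.cvtColor(im,cv2.COLOR_RGB2HSV)
m=cv2.inRange(hsv,np.array((98,110,40)),np.array((125,255,255)))
hull=cv2.convexHull(np.vstack([k for k in cv2.findContours(m,0,2)[0] if cv2.contourArea(k)>150]))[:,0]
P=np.array([plane(c,u,v,12)[:2] for u,v in hull],np.float32); r=cv2.minAreaRect(P); print(r,cv2.boxPoints(r).round(1).tolist())
px=[(87,178),(340,179),(351,14),(62,13)]; W=np.array([plane(c,*p,12)[:2] for p in px]); L=np.array([(-130,235),(-130,-45),(35,-45),(35,235.)])
U,S,V=np.linalg.svd((L-L.mean(0)).T@(W-W.mean(0))); R=V.T@U.T; o=W.mean(0)-R@L.mean(0)
print('corner fit',o,np.degrees(np.arctan2(R[1,0],R[0,0])),(W-(L@R.T+o)).round(1).tolist())
k=plane(c,160,35,95)[:2]; print('knob in caliper',R.T@(k-o),k)
# jaw top edges at z44: fixed jaw tip, sliding tip
for n,p in(('fix tip',(303,152)),('fix tip r',(325,152)),('sl tip r',(206,152))): print(n,R.T@(plane(c,*p,44)[:2]-o))
# candle bottom edge in hand
np.savez('cal.npz',o=o,R=R); T=o+R@[-51,36.]; go(*T)
E
```

```text
((528.8666381835938, 129.75718688964844), (161.72833251953125, 277.5848388671875), 10.959991455078125) [[423.1000061035156, 250.60000610351562], [475.8999938964844, -21.899999618530273], [634.5999755859375, 8.899999618530273], [581.9000244140625, 281.3999938964844]]
corner fit [592.5740363   43.88257442] 10.859956284208543 [[1.5, -0.6], [0.7, 0.3], [-1.5, 1.8], [-0.7, -1.5]]
knob in caliper [2.56194065e-02 1.17888458e+02] [570.38793727 159.66455158]
fix tip [-94.04405117   2.18444057]
fix tip r [-94.0040215  -19.22328839]
sl tip r [-94.22044461  96.51903692]
tcp [472.3  68.4 198.3] ft [-0.3  0.2 -2.6] t 4.7 w 0.606 Mx [0.982 0.19  0.   ] Mz [ 5.e-04 -5.e-04 -1.e+00]
tool delta [62.5 10.8  0. ]
```

```bash
echo '[{"tx": 31,"ty": 2.4,"finger_gap": 0.4},{"tx": 31.5,"ty": 2.4,"tz": 10,"finger_gap": 0.4},{"tz": 35,"finger_gap": 0.4},{"tz": 40,"finger_gap": 0.4},{"tz": 30,"finger_gap": 0.4}]' | python3 -m inch; echo '[{"tz": 8,"finger_gap": 0.4},{"finger_gap": 0.4},{"finger_gap": 0.4}]' | python3 -m inch
python3 - <<'E'
from h import *
q=np.load('cal.npz'); T=q['o']+q['R']@[-51,42.]; go(*T,66)
E
```

```text
time: 5.2
position: [534.3, 74.5, 81.2]
ee_rot: [0.996, 0.094, -0.001, -0.0]
ft_force: [-0.1, -0.1, -2.6]
grip_width: 0.606
gripper_force: 63.7
time: 5.5
position: [535.6, 75.3, 76.3]
ee_rot: [0.995, 0.095, 0.001, 0.0]
ft_force: [0.3, 0.1, -1.7]
grip_width: 0.607
gripper_force: 63.6
tcp [535.6  75.3  76.3] ft [ 0.3  0.1 -1.7] t 5.5 w 0.607 Mx [0.982 0.189 0.002] Mz [ 2.4e-03 -2.0e-04 -1.0e+00]
tool delta [-1.  -0.4 10.3]
```

```bash
echo '[{"tz": 6,"finger_gap": 0.4},{"tz": 2,"finger_gap": 0.4},{"finger_gap": 0.4}]' | python3 -m inch; echo '[{"tz": 1,"finger_gap": 0.4},{"finger_gap": 0.4}]' | python3 -m inch ; echo '[{"tz": 1,"finger_gap": 0.4},{"finger_gap": 0.4}]' | python3 -m inch
```

```text
time: 5.8
position: [534.5, 76.0, 67.8]
ee_rot: [0.995, 0.095, 0.0, 0.0]
ft_force: [-0.3, 0.1, -2.9]
grip_width: 0.606
gripper_force: 63.6
time: 6.0
position: [534.3, 76.0, 66.5]
ee_rot: [0.995, 0.095, 0.0, 0.0]
ft_force: [-0.5, 0.6, -2.7]
grip_width: 0.609
gripper_force: 63.6
time: 6.2
position: [534.4, 76.0, 65.9]
ee_rot: [0.995, 0.095, 0.0, 0.0]
ft_force: [-1.8, 0.1, 3.2]
grip_width: 0.608
gripper_force: 64.3
```

```bash
echo '[{"finger_gap": 0.65},{"finger_gap": 0.75},{"finger_gap": 0.9},{"finger_gap": 1},{"finger_gap": 1}]' | python3 -m inch; echo '[{"tz": -10,"finger_gap": 1},{"tz": -40,"finger_gap": 1},{"tz": -45,"finger_gap": 1},{"tx": -40,"tz": -20,"finger_gap": 1},{"tx": -30,"tz": -10,"finger_gap": 1}]' | python3 -m inch ; echo '[{"tx": -10,"finger_gap": 1},{"finger_gap": 1},{"finger_gap": 1}]' | python3 -m inch
python3 - <<'E'
from h import *
a,c=snap('wrist','pics/w3.png'); go(0,0); np.save('c3.npy',c,allow_pickle=True)
E
```

```text
time: 6.7
position: [534.3, 76.0, 65.3]
ee_rot: [0.995, 0.095, 0.0, 0.0]
ft_force: [0.8, 0.3, -0.6]
grip_width: 1.001
gripper_force: 0.0
time: 7.2
position: [465.6, 62.5, 193.1]
ee_rot: [0.995, 0.096, 0.002, 0.0]
ft_force: [0.5, -0.9, -0.2]
grip_width: 0.997
gripper_force: 0.0
time: 7.5
position: [457.1, 60.7, 190.4]
ee_rot: [0.995, 0.095, 0.001, 0.0]
ft_force: [0.6, -0.5, 0.0]
grip_width: 1.002
gripper_force: 0.0
tcp [457.3  60.7 190.2] ft [ 0.7 -0.8  0. ] t 7.55 w 0.998 Mx [0.982 0.189 0.001] Mz [ 0.0015 -0.     -1.    ]
tool delta [-460.6  -27.    -0.7]
```

View pics/w3.png

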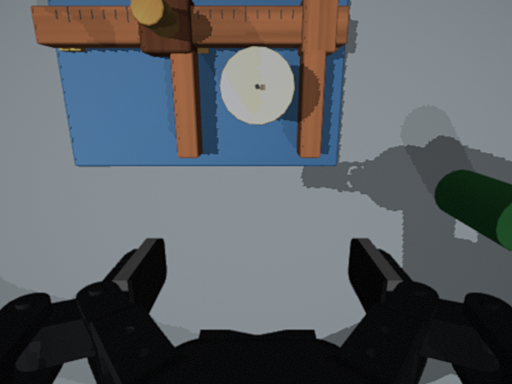

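```bash
python3 - <<'E'
from h import *
q=np.load('cal.npz'); c=np.load('c3.npy',allow_pickle=True).item(); R,o=q['R'],q['o']
im=cv2.imread('pics/w3.png'); k=np.zeros(im.shape[:2],np.uint8); k[40:130,215:300]=(im[40:130,215:300,2]>150)*255
ct=max(cv2.findContours(k,0,2)[0],key=cv2.contourArea); e=cv2.fitEllipse(cv2.convexHull(ct)); print(e)
print('candle',R.T@(plane(c,*e[0],107)[:2]-o),'knob',R.T@(plane(c,148,10,95)[:2]-o))
T=o+R@[0,158.]; go(*T,60)
E
```

```text
((256.67645263671875, 85.03404998779297), (73.17522430419922, 76.96639251708984), 179.1785125732422)
candle [-51.26536164  42.00470725] knob [ -1.49967967 117.18216565]
tcp [457.3  60.7 190.2] ft [ 0.7 -0.8  0. ] t 7.55 w 0.998 Mx [0.982 0.189 0.001] Mz [ 0.0015 -0.     -1.    ]
tool delta [ 129.6 -115.9  130.3]
```

```bash
echo '[{"tx": 20,"ty": -25,"finger_gap": 0.5},{"tx": 33,"ty": -30,"finger_gap": 0},{"tx": 33,"ty": -30,"finger_gap": 0},{"tx": 30,"ty": -20,"finger_gap": 0},{"tx": 13.6,"ty": -11,"finger_gap": 0}]' | python3 -m inch; echo '[{"finger_gap": 0},{"tz": 30,"finger_gap": 0},{"tz": 40,"finger_gap": 0},{"tz": 30,"finger_gap": 0},{"finger_gap": 0}]' | python3 -m inch
python3 - <<'E'
from h import *
q=np.load('cal.npz'); T=q['o']+q['R']@[0,158.]; go(*T,60)
E
```

```text
time: 8.05
position: [564.7, 202.1, 189.3]
ee_rot: [0.995, 0.096, 0.001, -0.0]
ft_force: [0.4, -0.0, 1.1]
grip_width: 0.143
gripper_force: 0.0
time: 8.55
position: [557.2, 198.1, 85.5]
ee_rot: [0.995, 0.095, -0.006, 0.0]
ft_force: [-0.5, -0.3, -0.8]
grip_width: -0.005
gripper_force: 0.0
tcp [557.2 198.1  85.5] ft [-0.5 -0.3 -0.8] t 8.55 w -0.005 Mx [ 0.982  0.189 -0.011] Mz [-0.0111 -0.0019 -0.9999]
tool delta [ 6.   0.1 25.5]
```

```bash
echo '[{"tz": 15,"finger_gap": 0},{"tx": 4,"tz": 7,"finger_gap": 0},{"finger_gap": 0},{"finger_gap": 0}]' | python3 -m inch
python3 - <<'E'
from h import *
q=np.load('cal.npz'); T=q['o']+q['R']@[0,158.]; go(*T,60)
E
```

```text
time: 8.95
position: [565.7, 200.0, 69.3]
ee_rot: [0.995, 0.095, 0.001, -0.0]
ft_force: [-0.4, -0.4, 0.5]
grip_width: 0.001
gripper_force: 0.0
tcp [565.7 200.   69.3] ft [-0.4 -0.4  0.5] t 8.95 w 0.001 Mx [0.982 0.189 0.002] Mz [ 1.6e-03  2.0e-04 -1.0e+00]
tool delta [-3.1  0.4  9.3]
```

```bash
echo '[{"tx": -1.5,"ty": 2,"tz": 5,"finger_gap": 0},{"tx": -1.5,"ty": 2,"finger_gap": 0},{"ty": 2,"finger_gap": 0},{"ty": 2,"finger_gap": 0},{"ty": 1,"finger_gap": 0}]' | python3 -m inch;echo '[{"ty": 1,"finger_gap": 0},{"ty": 1,"finger_gap": 0},{"ty": 1,"finger_gap": 0},{"ty": 1,"finger_gap": 0},{"ty": 1,"finger_gap": 0}]' | python3 -m inch; echo '[{"ty": 1,"finger_gap": 0},{"ty": 1,"finger_gap": 0},{"ty": 1,"finger_gap": 0},{"ty": 1,"finger_gap": 0},{"ty": 1,"finger_gap": 0}]' | python3 -m inch
python3 - <<'E'
from h import *
q=np.load('cal.npz'); p=get_obs()['position'][:2]; print(q['R'].T@(p-q['o']))
E
```

```text
time: 9.45
position: [563.9, 190.4, 63.5]
ee_rot: [0.995, 0.095, 0.0, 0.0]
ft_force: [-0.0, 0.0, 0.3]
grip_width: 0.0
gripper_force: 0.0
time: 9.95
position: [564.6, 185.7, 63.3]
ee_rot: [0.995, 0.095, -0.0, 0.0]
ft_force: [-0.0, -0.5, 0.3]
grip_width: 0.002
gripper_force: 0.0
time: 10.45
position: [565.5, 181.0, 63.4]
ee_rot: [0.995, 0.095, 0.0, -0.0]
ft_force: [0.4, 2.7, 0.6]
grip_width: -0.0
gripper_force: 1.6
[ -0.75447725 139.7785051 ]
```

```bash
for i in 1; do echo '[{"ty": 2,"finger_gap": 0},{"ty": 2,"finger_gap": 0},{"ty": 2,"finger_gap": 0},{"ty": 2,"finger_gap": 0},{"ty": 2,"finger_gap": 0}]' | python3 -m inch; echo '[{"ty": 2,"finger_gap": 0},{"ty": 2,"finger_gap": 0},{"ty": 2,"finger_gap": 0},{"ty": 2,"finger_gap": 0},{"ty": 1,"finger_gap": 0}]' | python3 -m inch;echo '[{"ty": 1,"finger_gap": 0},{"ty": 1,"finger_gap": 0},{"ty": 1,"finger_gap": 0},{"ty": 1,"finger_gap": 0},{"ty": 1,"finger_gap": 0}]' | python3 -m inch; echo '[{"ty": 1,"finger_gap": 0},{"ty": 1,"finger_gap": 0},{"ty": 1,"finger_gap": 0},{"ty": 1,"finger_gap": 0},{"ty": 1,"finger_gap": 0}]' | python3 -m inch; done | grep -E 'pos|ft'
python3 - <<'E'
from h import *
q=np.load('cal.npz'); p=get_obs()['position'][:2]; print(q['R'].T@(p-q['o']))
E
```

```text
position: [567.5, 170.8, 63.4]
ft_force: [-1.2, 3.6, 1.4]
position: [569.2, 161.9, 63.3]
ft_force: [-0.1, 2.8, 2.5]
position: [570.1, 157.2, 63.3]
ft_force: [-0.2, 2.8, 2.3]
position: [571.1, 152.5, 63.4]
ft_force: [-1.4, 4.2, 2.9]
[ -0.63610062 110.67222822]
```

```bash
(echo '[{"ty": 1,"finger_gap": 0},{"ty": 1,"finger_gap": 0},{"ty": 1,"finger_gap": 0},{"ty": 1,"finger_gap": 0},{"ty": 1,"finger_gap": 0}]' | python3 -m inch; echo '[{"ty": 1,"finger_gap": 0},{"ty": 1,"finger_gap": 0},{"ty": 1,"finger_gap": 0},{"ty": 1,"finger_gap": 0},{"ty": 1,"finger_gap": 0}]' | python3 -m inch) | grep -E 'pos|ft'
python3 - <<'E'
from h import *
a,c=snap('side'); a2,c2=snap('wrist')
cv2.imwrite('pics/m.png',np.hstack([cv2.resize(a[150:300,140:340],(400,300)),cv2.resize(a2,(400,300))])[:,:,::-1])
q=np.load('cal.npz'); p=get_obs()['position'][:2]; print(q['R'].T@(p-q['o']))
E
```

```text
position: [572.1, 147.3, 63.4]
ft_force: [-0.5, 5.1, 3.2]
position: [573.0, 142.5, 63.3]
ft_force: [-0.6, 4.6, 2.8]
[ -0.6440892  100.35329363]
```

View pics/m.png

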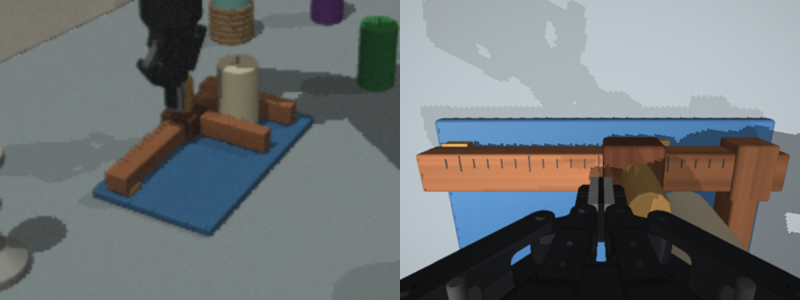

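```bash
(echo '[{"ty": 0.8,"finger_gap": 0},{"ty": 0.8,"finger_gap": 0},{"ty": 0.8,"finger_gap": 0},{"ty": 0.3,"finger_gap": 0}]' | python3 -m inch;echo '[{"ty": 0.5,"finger_gap": 0},{"ty": 0.3,"finger_gap": 0}]' | python3 -m inch) | grep -E 'pos|ft'
```

```text
position: [573.6, 140.9, 63.5]
ft_force: [-0.0, 8.4, 3.5]
position: [573.7, 140.6, 63.5]
ft_force: [-0.7, 10.6, 3.0]
```

```bash
echo '[{"ty": 0.4,"finger_gap": 0},{"ty": 0.3,"finger_gap": 0}]' | python3 -m inch  | grep -E 'pos|ft'
```

```text
position: [573.9, 140.3, 63.6]
ft_force: [0.9, 11.0, 4.2]
```

```bash
echo '[{"ty": 0.4,"finger_gap": 0},{"ty": 0.3,"finger_gap": 0}]' | python3 -m inch  | grep -E 'pos|ft'
```

```text
position: [574.0, 140.0, 63.6]
ft_force: [0.0, 12.0, 4.1]
```

```bash
echo '[{"ty": -0.5,"finger_gap": 0},{"finger_gap": 0},{"finger_gap": 0},{"finger_gap": 0},{"finger_gap": 0}]' | python3 -m inch|grep -E 'pos|ft'; echo '[{"finger_gap": 0},{"finger_gap": 0},{"finger_gap": 0}]' | python3 -m inch  | grep -E 'pos|ft'
```

```text
position: [573.9, 140.2, 63.5]
ft_force: [-0.7, 11.4, 3.8]
position: [573.9, 140.2, 63.5]
ft_force: [-1.0, 11.3, 3.0]
```

```bash
echo '[{"ty": -0.6,"finger_gap": 0},{"finger_gap": 0},{"finger_gap": 0},{"finger_gap": 0},{"finger_gap": 0}]' | python3 -m inch|grep -E 'pos|ft'; echo '[{"ty": -0.6,"finger_gap": 0},{"finger_gap": 0},{"finger_gap": 0},{"finger_gap": 0},{"finger_gap": 0}]' | python3 -m inch|grep -E 'pos|ft'
```

```text
position: [573.8, 140.4, 63.5]
ft_force: [0.2, 9.3, 3.4]
position: [573.7, 140.5, 63.4]
ft_force: [0.5, 8.5, 3.1]
```

```bash
echo '[{"ty": -1,"finger_gap": 0},{"ty": -1,"finger_gap": 0},{"ty": -1,"finger_gap": 0},{"ty": -2,"finger_gap": 0},{"ty": -5,"finger_gap": 0}]' | python3 -m inch|grep -E 'pos|ft'; echo '[{"ty": -15,"finger_gap": 0},{"ty": -20,"tz": -10,"finger_gap": 0},{"ty": -10,"tz": -40,"finger_gap": 0},{"tz": -45,"finger_gap": 0},{"tz": -40,"finger_gap": 0}]' | python3 -m inch|grep -E 'pos|ft';echo '[{"tx": -35,"ty": 20,"finger_gap": 0},{"tx": -35,"ty": 20,"finger_gap": 0},{"tx": -35,"ty": 10,"finger_gap": 0},{"finger_gap": 0},{"finger_gap": 0}]' | python3 -m inch|grep -E 'pos|ft'
python3 - <<'E'
from h import *
a2,c2=snap('wrist','pics/w5.png'); np.save('c5.npy',c2,allow_pickle=True)
E
```

```text
position: [571.3, 148.3, 62.9]
ft_force: [1.0, -0.2, -1.1]
position: [562.4, 194.7, 199.7]
ft_force: [0.7, 0.2, -0.3]
position: [469.0, 124.7, 198.6]
ft_force: [1.5, 0.4, -0.1]
```

View pics/w5.png

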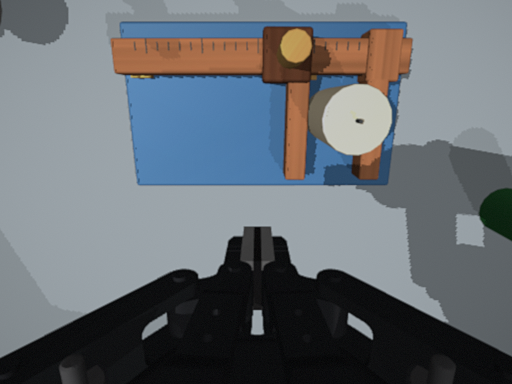

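The candle top is at (351,119), upright between both jaws; knob at (296,45). I'll check the numbers.

```bash
python3 - <<'E'
from h import *
c=np.load('c5.npy',allow_pickle=True).item()
px=[(138,184),(388,184),(406,22),(121,22)]; W=np.array([plane(c,*p,12)[:2] for p in px]); L=np.array([(-130,235),(-130,-45),(35,-45),(35,235.)])
U,S,V=np.linalg.svd((L-L.mean(0)).T@(W-W.mean(0))); R=V.T@U.T; o=W.mean(0)-R@L.mean(0)
print(o,(W-(L@R.T+o)).round(1).tolist())
for n,p,z in(('candle',(351,119.5),107),('knob',(296,45),95),('slide tip L',(286,180),30),('sl tip top L',(286,160),44),('sl root L',(287,85),44)): print(n,R.T@(plane(c,*p,z)[:2]-o))
print(get_obs()['time'])
E
```

```text
[593.51786612  44.92592625] [[1.8, -1.1], [1.1, 1.4], [-2.0, 2.3], [-1.0, -2.6]]
candle [-52.69176023  31.50270884]
knob [ 0.2214939  72.88075486]
slide tip L [-119.27464626   71.2631587 ]
sl tip top L [-95.3814513   73.14986667]
sl root L [-25.56131645  74.00390424]
17.9
```

```bash
python3 - <<'E'
from h import *
c=np.load('c5.npy',allow_pickle=True).item(); q=np.load('cal.npz')
im=cv2.imread('pics/w5.png'); k=np.zeros(im.shape[:2],np.uint8); s=im[75:165,300:400].astype(int); k[75:165,300:400]=(s.min(2)>130)*255
ct=max(cv2.findContours(k,0,2)[0],key=cv2.contourArea); e=cv2.fitEllipse(cv2.convexHull(ct)); print(e)
print(q['R'].T@(plane(c,*e[0],107)[:2]-q['o']), q['R'].T@(plane(c,296,45,95)[:2]-q['o']))
a,d=snap('side'); cv2.imwrite('pics/s6.png',cv2.resize(a[150:300,160:340],None,fx=4,fy=4,interpolation=2)[:,:,::-1])
E
```

```text
((356.5153503417969, 119.13756561279297), (67.30039978027344, 73.67898559570312), 39.96247100830078)
[-51.33909759  28.19505896] [ 1.25844016 73.72780643]
```

View pics/s6.png

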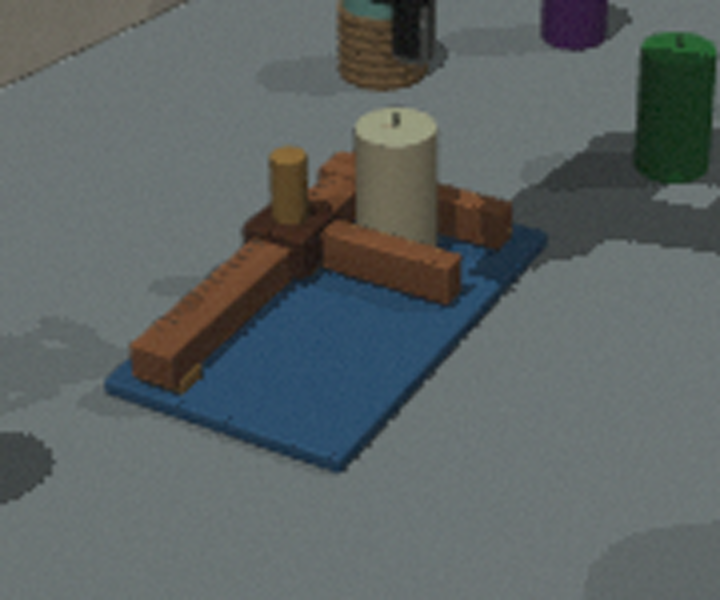

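The side view shows the candle upright at crop (396,175), closed in between both jaws, with the knob at (289,185). That agrees with the measured positions, so I'm handing in.

```bash
python3 -c "
from cell import order
print(order.sign_off())"
```

```text
the job is handed in; nothing more can be done
None
```

The job is handed in, with no verdict returned: the ivory candle stands upright between the jaws, the caliper was nipped at an estimated 5–9 N and left closed on it, and the hand is clear; the jaw forces and racking angle could not be read directly, and I did not re-measure the bystanders afterwards.

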